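# Close a two-part housing rim on rim and lower the hold-down arm

## Robot

A 6-joint arm with a two-finger parallel gripper is mounted at the origin on the work surface. World frame = base frame: x ahead of the robot, y to its left, z up, the work surface at z = 0. Lengths are in m, angles in rad, forces in N, time in s.
With the tool pointing down it reaches from about 0.275 to 0.875 m from the base axis. Payload 12.5 kg.
Tool frame: the origin (TCP) lies on the centre line of the jaws, within the pads' length; the fingertips stand 8 mm ahead of it and the grasp point (between the pads) lies 11 mm behind it; z points along the fingers, y is the direction in which the jaws open and shut (so a half turn about z gives the same grasp; the last joint's range is limited). The gripper opens to 85 mm and grips with 20 to 120 N. Pads are 22 mm wide; open, the fingers measure 114 mm over their backs; the gripper's body (76 mm by 85 mm) begins 54 mm behind the grasp point. The pads swing forward as they close: fully open they stand 13 mm farther back than shut.
Start: joints at [1.145, 0.351, 1.652, -0, 1.139, -0.085], TCP at [0.184, 0.518, 0.239] pointing down, gripper open.
Joint ranges: [-2.75, 2.75], [-0.79, 2.1], [0.01, 2.65], [-1.57, 4.71], [0.07, 3.14], [-2.87, 2.87]. Speed limits (rad/s): [2.22, 2.22, 2.79, 3.14, 3.14, 3.14].

## Interface

Orientations are given as a unit quaternion [x, y, z, w].
In Python, from bench import arm gives the robot as it stands.
- The arm moves only by the tool drive_tool, never from a script. Its argument "rows" is a list of rows, each a list of 3 entries, a list of its own where there are three numbers: the gripper's target within -1 to 1 (shut at 1, half-way at 0, fully open at -1), then the shift along the world's x, y, z in units of 40 mm (1.0 is 40 mm), then the turn about the world's z in degrees. In form: [[gripper, [tx, ty, tz], twist], ...]. A call has 1 to 8 rows; each row shifts and turns the commanded pose from where the row before left it; what a row does not reach is not made up. A row lasts 1/12 s, in which the tool goes at most 41.7 mm and 7.16 degrees, less where a joint would pass 70% of its speed; a pose out of reach is approached as far as the arm can. A call is refused whole if a number of a shift passes 1 or a number of a turn 7.16, either way. A call with a gripper value outside its range is refused whole. The fingers move at their own pace and stop on an object; "squeeze" is the grip in N (left out, the last holds). Time passes only in rows, so rows that do not move let the fingers close. It gives the time, the measured TCP pose, the force and the opening at its end, in the units of the state.
- arm.state(): the state, without advancing time (a new reading comes with each control period).
- arm.capture(name): name is "side" or "top" or "wrist"; returns (picture, depth): 420x560x3 uint8, red, green, blue; 420x560 float32, m along the optical axis (not along the pixel's ray), 0 where there is no reading.
- arm.camera_info(name): a dict with "K" (3x3 intrinsics, pixels), "xyz" and "attitude" of the camera in the world. Camera axes: x right, y down, z forward; pixel columns grow to the right and rows downward; lengths in m; the calibration is good to about 2 mm. A picture is of the moment at which its call begins: read the wrist's pose just before it. camera_info takes no time and is no camera call; for the wrist camera it gives the pose at the moment of the call.
- arm.hand_in(): hands the job in, once; it reports no verdict.
The state is a dict: "time": time; "joints": joint angles; "dq": joint speeds; "effort": joint torques, N m; "eef_pos": TCP position; "eef_rot": TCP orientation; "ft_force": force on the tool from outside, world axes, zero at the start; "torque": the same for the moment, N m; "grip_width": opening from 0.0 (shut) to 1.0 (fully open).
Only numpy, scipy, OpenCV 4.12 (cv2) and the standard library are available. Lean on these libraries where they do the work, as an engineer would, in place of code of your own. Each camera call takes 0.05 s, during which the arm holds its last target.

## Task

Get the aluminium housing ready for measuring: gently set its loose half, which stands mouth-down on the table, mouth-down onto the half standing mouth-up in the fixture, rim on rim with the edges lined up, and let go of it. Then swing the raised hold-down arm over gently so that its pad rests on top of the closed housing. Leave the brass cup and the other things where they are.

Things in the scene. Friction and masses are not known exactly. Their poses are not given: they have to be found in the camera images.
- upper_half_center (a point): Loose half of the housing: pale silver aluminium cup, 60 mm outside diameter, 50 mm tall, walls 7 mm, 0.15 to 0.3 kg, standing mouth-down on the table (closed end up, its edge bevelled 5 mm). This point is its centre, 25 mm above its rim; z points up through the closed end.
- lower_half_center (a point): The matching half: same size and colour, standing loose and mouth-up on the black round spot of the fixture plate, not fastened. This point is its centre, 25 mm above its underside; the rim is 25 mm above this point. z points up out of the mouth.
- fixture: Hold-down fixture, fixed to the table: green plate 130 x 250 mm, 16 mm thick, with a grey fork 130 mm from the spot that carries the hinge of the arm. Origin on the table under the centre of the black spot; z up, y points level from the spot to the fork, and the hinge axis is parallel to x. The plate reaches from y = -60 to 190 mm.
- fixture_spot (a point): Centre of the black round spot (72 mm diameter) on top of the fixture plate, 16 mm above the table.
- fixture_hinge (a point): Hinge axis of the hold-down arm, at its middle: 130 mm in y from the spot and 132 mm above the table.
- holdarm (a joint): Angle of the hold-down arm (rad): 0 is level, reaching from the hinge back over the spot, with its pad just on top of the closed housing; it grows as the arm is raised, 1.57 is upright, stops at -0.3 and 1.9. It starts raised, 1.42 to 1.8. Stiff hinge: it stays where it is left when steeper than about 1.05 rad; lower than that it sinks slowly by itself (about 0.4 rad/s at most) until the pad rests on the housing. It takes about 1 to 3 N at the handle to tip it.
- holdarm_handle (a point): Middle of the arm's red cross handle, 16 mm thick and 80 mm long, parallel to the hinge axis, 172 mm from the hinge. The arm is a steel bar 18 mm wide and 12 mm thick; on its underside, 130 mm from the hinge, is a black rubber pad 28 mm in diameter, standing 10 mm below the bar's underside.
- brass_cup_center (a point): Brass cup, 49 mm in diameter, 66 mm tall, mouth-down on the table: not part of this housing. Point at its centre.
- ring_gauge: Steel ring gauge lying flat, 92 mm outside, 56 mm inside, 26 mm tall. Origin centre of underside.
- plug_gauge: Plug gauge lying on the table, 150 mm long, 29 mm thick, black grip with steel ends. Origin under its middle; x along it.
- screwdriver: Grey-handled screwdriver, 180 mm long, lying on the table. x along it.
- cleaner: White bottle with a black cap, 60 mm in diameter, 150 mm tall. Origin centre of underside.
Mind the look-alikes: they are no part of the job. Leave any orange or red look-alike of the part that bears upper_half_center alone. What is shaped like the part that bears lower_half_center but blue is not meant.

How it is judged:
On the way:
1. the loose half stands mouth-down on the other, rim on rim, let go of, the arm still raised (horizontal distance between upper_half_center and lower_half_center below 0.008 m and z of upper_half_center in the frame of lower_half_center between 0.047 and 0.053 m and angle between each of upper_half_center, lower_half_center's own z axis and vertical below 0.06 rad and horizontal distance between lower_half_center and fixture_spot below 0.018 m and contact force between the fingers and upper_half below 0.1 N and value of joint holdarm above 0.3 rad), for 0.2 s.
At the end, for the whole second after the job is handed in: The loose half sits mouth-down on the other, rims touching (tilt under 0.06 rad), axes within 8 mm; lower half upright, within 18 mm of the spot's centre; hold-down arm level within 0.06 rad, its pad resting on the housing (over 0.3 N); all at rest (horizontal distance between upper_half_center and lower_half_center below 0.008 m and z of upper_half_center in the frame of lower_half_center between 0.047 and 0.053 m and angle between each of upper_half_center, lower_half_center's own z axis and vertical below 0.06 rad and horizontal distance between lower_half_center and fixture_spot below 0.018 m and value of joint holdarm between -0.06 and 0.06 rad and contact force between fixture and upper_half above 0.3 N and linear speed of each of upper_half, lower_half below 0.01 m/s and velocity of joint holdarm between -0.05 and 0.05 rad/s).
It fails at once if one of the other things is pushed more than 30 mm away or the brass cup is tipped (distance of any of brass_cup_center, ring_gauge, plug_gauge, screwdriver, cleaner from where it was at the start of the episode above 0.03 m or angle between brass_cup_center's own z axis and vertical above 0.5 rad).
It fails at once if the loose half is let fall onto the other from more than about 13 mm, or banged onto it (over 60 N) (contact force between upper_half and lower_half above 60 N or (horizontal distance between upper_half_center and lower_half_center below 0.04 m and linear speed of upper_half above 0.5 m/s and contact force between the fingers and upper_half below 0.1 N)).
It fails at once if the arm is slammed or forced onto the housing (over 60 N) (contact force between fixture and upper_half above 60 N).
It also fails if it takes over 51 s, if anything falls off the work surface, if the arm or the gripper's body presses on something with over 40 N, if the wrist force passes 120 N, or if a joint passes its speed limit or range.

## Working session

There is one attempt and no reset: what is moved stays moved. The work goes in short steps, Python scripts to look and compute and a tool call to move; the robot and the scene stay as the last step left them, time stands still between calls to the robot, and variables do not carry over. Pictures are saved under pics/ and viewed, and the job is handed in when it is done.

Besides the shell and the picture viewer there is one more tool, called as a command line: name --argument value ..., lists and objects as JSON in quotes. drive_tool: Moves the arm, as the interface text tells. Its arguments: {"type":"object","properties":{"rows":{"type":"array"},"squeeze":{"type":"number"}},"required":["rows"]}

```bash
mkdir -p pics; ls
python3 - <<'E'
from bench import arm
import cv2,numpy as np
print(arm.state())
for n in ("side","top"):
    p,d=arm.capture(n); cv2.imwrite(f"pics/{n}0.png",p[:,:,::-1]); np.savez(f"{n}0.npz",p=p,d=d)
    print(n,arm.camera_info(n))
E
```

```text
pics
{'time': 0.0, 'joints': array([ 1.14541490e+00,  3.51234224e-01,  1.65245257e+00, -4.84297454e-06,
        1.13911559e+00, -8.46077900e-02]), 'dq': array([ 1.98778994e-04,  8.75610732e-05,  6.41097940e-04,  3.61892938e-04,
       -1.51664149e-03,  1.06263583e-03]), 'effort': array([-3.17256017e-03, -5.06092823e+01, -2.91408902e+01, -2.44114717e-04,
        4.58823240e-03, -3.29216402e-05]), 'eef_pos': array([0.1836596 , 0.51806986, 0.2387487 ]), 'eef_rot': array([ 1.69562547e-01,  9.85519242e-01, -5.85860490e-04, -1.50443467e-04]), 'ft_force': array([-0.21606261, -0.81251848,  0.16805572]), 'torque': array([-0.01617794,  0.00789851, -0.04124306]), 'grip_width': 1.0001183543228012}
side {'K': array([[479.75547931,   0.        , 276.0746658 ],
       [  0.        , 479.75547931, 213.48655396],
       [  0.        ,   0.        ,   1.        ]]), 'xyz': array([-0.30549501, -0.87499578,  0.84857423]), 'attitude': array([ 0.81011354, -0.31145451,  0.18734379, -0.46001571])}
top {'K': array([[442.02746132,   0.        , 275.51346159],
       [  0.        , 442.02746132, 207.6037129 ],
       [  0.        ,   0.        ,   1.        ]]), 'xyz': array([0.30481064, 0.02643548, 1.26122401]), 'attitude': array([ 0.71111847, -0.69597827,  0.0712216 , -0.06965808])}
```

View pics/side0.png

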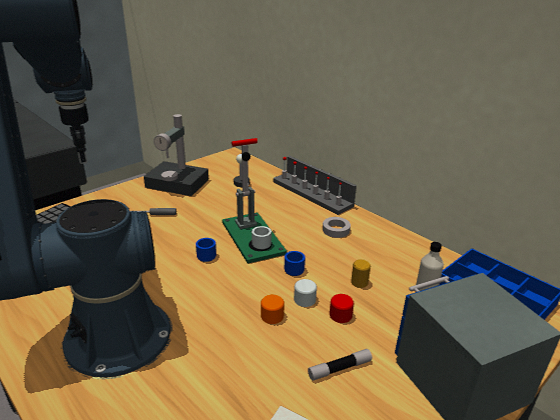

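View pics/top0.png

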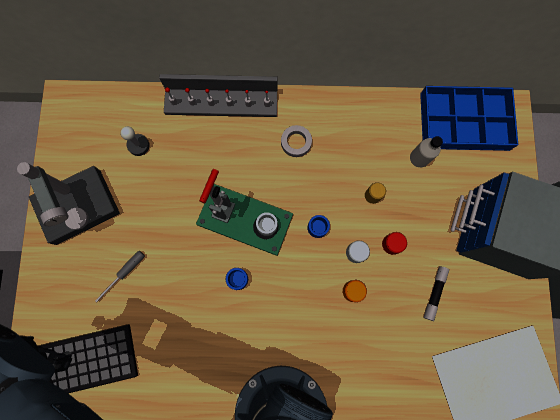

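Side view: loose silver half at (305,293), fixture with the mouth-up half at (261,238), raised arm with red handle at (244,142). Top view: loose half (358,252), lower half (266,224), handle (209,187). The orange, red and blue cups are look-alikes.

```bash
cat > h.py <<'E'
import numpy as np,cv2
from scipy.spatial.transform import Rotation as R
def ray(ci,u,v):
    K=ci["K"];d=np.array([(u-K[0,2])/K[0,0],(v-K[1,2])/K[1,1],1.0])
    return np.array(ci["xyz"]),R.from_quat(ci["attitude"]).apply(d)
def onz(ci,u,v,z):
    o,d=ray(ci,u,v);return o+d*(z-o[2])/d[2]
def cloud(ci,dep):
    K=ci["K"];v,u=np.mgrid[0:dep.shape[0],0:dep.shape[1]]
    P=np.stack([(u-K[0,2])/K[0,0]*dep,(v-K[1,2])/K[1,1]*dep,dep],-1)
    return R.from_quat(ci["attitude"]).apply(P.reshape(-1,3)).reshape(P.shape)+ci["xyz"]
def tri(a,b):
    (o1,d1),(o2,d2)=a,b
    A=np.stack([d1,-d2],1);s=np.linalg.lstsq(A,o2-o1,rcond=None)[0]
    p,q=o1+s[0]*d1,o2+s[1]*d2
    return (p+q)/2,np.linalg.norm(p-q)
E
python3 - <<'E'
from bench import arm
from h import *
for n,boxes in (("top",{"loose":(335,230,380,275),"low":(246,206,288,246),"green":(190,170,300,260),"red":(195,165,222,207)}),("side",{"loose":(288,272,322,312),"low":(245,222,277,254),"green":(215,205,292,266),"red":(225,130,262,152)})):
    z=np.load(n+"0.npz");p=z["p"];d=z["d"];ci=arm.camera_info(n);C=cloud(ci,d)
    hsv=cv2.cvtColor(p,cv2.COLOR_RGB2HSV)
    for k,(a,b,c,e) in boxes.items():
        H=hsv[b:e,a:c].astype(int);Cc=C[b:e,a:c]
        if k in("loose","low"): m=(H[...,1]<50)&(H[...,2]>110)
        elif k=="green": m=(abs(H[...,0]-70)<20)&(H[...,1]>100)
        else: m=((H[...,0]<8)|(H[...,0]>172))&(H[...,1]>150)
        v,u=np.nonzero(m);P=Cc[m]
        print(n,k,m.sum(),"px",u.min()+a,u.max()+a,v.min()+b,v.max()+b,"cen",u.mean()+a,v.mean()+b,"zpct",np.percentile(P[:,2],[2,25,50,75,98]).round(3))
        zt=np.percentile(P[:,2],95)
        t=P[P[:,2]>zt-.006]
        print("   top mean",t.mean(0).round(4),"min",t.min(0).round(4),"max",t.max(0).round(4),"median",np.median(P,0).round(4))
        if k=="green":
            pts=np.stack([u+a,v+b],1).astype(np.float32);r=cv2.minAreaRect(pts);
            X=np.array([onz(ci,*q,0.016)[:2] for q in cv2.boxPoints(r)]);print(X.round(4).tolist())
        if k=="red":
            q=P-P.mean(0);print("  axis",np.linalg.svd(q,full_matrices=False)[2][0].round(3))
E
python3 - <<'E'
import cv2
p=cv2.imread("pics/top0.png");cv2.imwrite("pics/t0c.png",cv2.resize(p[160:290,180:400],None,fx=3.6,fy=3.6,interpolation=cv2.INTER_CUBIC))
E
```

```text
top loose 331 px 349 369 241 261 cen 358.797583081571 250.85800604229607 zpct [0.045 0.048 0.05  0.051 0.055]
   top mean [ 0.4338 -0.2043  0.0546] min [ 0.3048 -0.2332  0.0472] max [0.4613 0.0264 1.2612] median [ 0.4336 -0.2049  0.0498]
top low 267 px 256 276 213 233 cen 266.7865168539326 223.46441947565543 zpct [0.021 0.024 0.06  0.066 0.07 ]
   top mean [0.5037 0.0521 0.0664] min [0.4748 0.0239 0.0632] max [0.5314 0.079  0.0708] median [0.5063 0.0493 0.0596]
top green 2637 px 196 292 184 254 cen 245.74706105422828 220.80053090633294 zpct [0.011 0.014 0.016 0.018 0.021]
   top mean [0.515  0.1115 0.0213] min [ 0.3048 -0.0214  0.0141] max [0.6199 0.2498 1.2612] median [0.5153 0.1119 0.0159]
[[0.5037, 0.2531], [0.6273, 0.2141], [0.5412, -0.0234], [0.4208, 0.0196]]
top red 251 px 199 219 169 202 cen 208.69322709163347 185.65338645418328 zpct [0.303 0.308 0.31  0.312 0.315]
   top mean [0.5427 0.1744 0.3207] min [0.3048 0.0264 0.308 ] max [0.5821 0.1933 1.2612] median [0.5435 0.1753 0.3101]
  axis [-0.251 -0.145  0.957]
side loose 253 px 295 315 279 293 cen 305.04347826086956 286.18577
[... 281 characters left out ...]
68]
   top mean [0.5012 0.0488 0.0649] min [0.4738 0.0186 0.0612] max [0.5304 0.0783 0.068 ] median [0.5052 0.0504 0.0647]
side green 1135 px 223 286 213 262 cen 251.93920704845814 240.1885462555066 zpct [0.004 0.013 0.015 0.016 0.02 ]
   top mean [0.5018 0.0976 0.018 ] min [-0.3055 -0.875   0.0129] max [0.6176 0.2475 0.8486] median [0.4949 0.0892 0.0148]
[[0.4952, 0.2458], [0.6731, 0.2831], [0.5346, -0.0325], [0.3925, -0.0443]]
side red 136 px 232 257 138 146 cen 244.14705882352942 141.73529411764707 zpct [-0.099  0.302  0.306  0.31   0.312]
   top mean [0.5313 0.1574 0.3167] min [-0.3055 -0.875   0.3054] max [0.5786 0.1907 0.8486] median [0.5419 0.172  0.306 ]
  axis [-0.579 -0.728  0.367]
```

View pics/t0c.png

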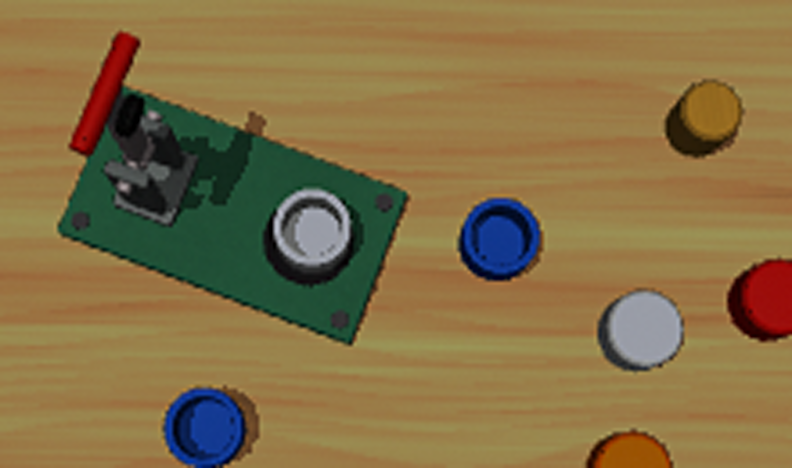

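drive_tool --rows '[[-1, [0.26, -0.753, 0], 0], [-1, [0.26, -0.753, 0], 0], [-1, [0.26, -0.753, 0], 0], [-1, [0.26, -0.753, 0], 0], [-1, [0.26, -0.753, 0], 0], [-1, [0.26, -0.753, 0], 0], [-1, [0.26, -0.753, 0], 0], [-1, [0.26, -0.753, 0], 0]]' --squeeze 40

```text
time: 0.77
eef_pos: [0.267, 0.2759, 0.2391]
eef_rot: [0.169, 0.986, -0.0, -0.0]
ft_force: [0.1, 0.4, 0.0]
grip_width: 0.993
```

drive_tool --rows '[[-1, [0.26, -0.753, 0], 0], [-1, [0.26, -0.753, 0], 0], [-1, [0.26, -0.753, 0], 0], [-1, [0.26, -0.753, 0], 0], [-1, [0.26, -0.753, 0], 0], [-1, [0.26, -0.753, 0], 0], [-1, [0.26, -0.753, 0], 0], [-1, [0.26, -0.753, 0], 0]]'

```text
time: 1.43
eef_pos: [0.3502, 0.0348, 0.2393]
eef_rot: [0.17, 0.986, 0.0, 0.0]
ft_force: [0.9, 1.5, 0.4]
grip_width: 0.999
```

drive_tool --rows '[[-1, [0.26, -0.753, 0], 0], [-1, [0.26, -0.753, 0], 0], [-1, [0.26, -0.753, 0], 0], [-1, [0.26, -0.753, 0], 0], [-1, [0.26, -0.753, 0], 0], [-1, [0.26, -0.753, 0], 0], [-1, [0.26, -0.753, 0], 0], [-1, [0, 0, 0], 0]]'

```text
time: 2.1
eef_pos: [0.4242, -0.1784, 0.2391]
eef_rot: [0.171, 0.985, -0.001, 0.0]
ft_force: [-0.0, 0.3, -0.2]
grip_width: 1.0
```

Run:
```python
from bench import arm
from h import *
s=arm.state();ci=arm.camera_info("wrist");print(s["eef_pos"],ci["xyz"],ci["attitude"],ci["K"][0])
p,d=arm.capture("wrist");cv2.imwrite("pics/w1.png",p[:,:,::-1]);np.savez("w1.npz",p=p,d=d)
C=cloud(ci,d);hsv=cv2.cvtColor(p,cv2.COLOR_RGB2HSV)
m=((hsv[...,1]<50)&(hsv[...,2]>110)&(abs(C[...,2]-.05)<.012)).astype(np.uint8)
n,l,st,cen=cv2.connectedComponentsWithStats(m)
for i in range(1,n):
    if st[i,4]>200:
        P=C[l==i];print(st[i],cen[i].round(1),"P",P.mean(0).round(4),np.percentile(P,[1,99],axis=0).round(4).tolist(),"onz",onz(ci,*cen[i],.05).round(4))
```

```text
[ 0.42421282 -0.17836264  0.23908829] [ 0.36255682 -0.15485577  0.37354395] [0.81010072 0.57107253 0.07669667 0.10830794] [291.81638086   0.         275.03745868]
[ 232  186   51   47 1868] [256.6 208.8] P [ 0.4343 -0.2027  0.0494] [[0.4089, -0.2298, 0.0452], [0.4612, -0.1752, 0.0514]] onz [ 0.434  -0.2025  0.05  ]
```

View pics/w1.png

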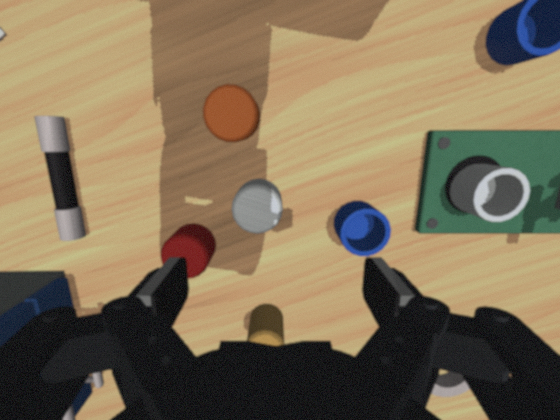

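The wrist view shows the loose half at (257,207). That puts it at (0.434, -0.203), which agrees with the top view to within 2 mm. Its top is at z 0.05, as expected.

drive_tool --rows '[[-1, [0.12, -0.31, 0], 0], [-1, [0.12, -0.31, 0], 0], [-1, [0, 0, -0.8], 0], [-1, [0, 0, -0.8], 0], [-1, [0, 0, -0.8], 0], [-1, [0, 0, -0.8], 0], [-1, [0, 0, 0], 0], [-1, [0, 0, 0], 0]]'

```text
time: 2.82
eef_pos: [0.4324, -0.199, 0.111]
eef_rot: [0.169, 0.986, 0.0, -0.001]
ft_force: [0.0, 0.5, 0.0]
grip_width: 1.001
```

Run:
```python
from bench import arm
from h import *
print(arm.state()["eef_pos"])
p,d=arm.capture("wrist");cv2.imwrite("pics/w2.png",p[:,:,::-1])
```

```text
[ 0.4323577  -0.19896331  0.11096699]
```

View pics/w2.png

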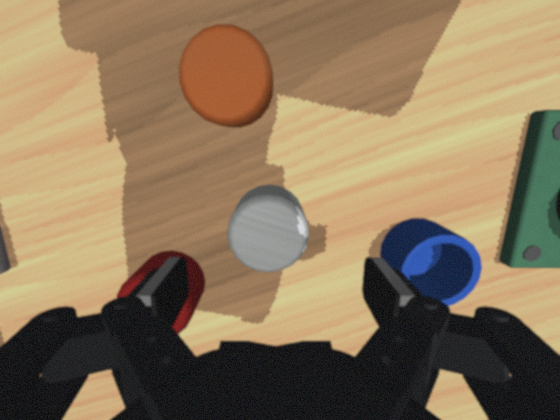

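Wrist view: the half sits at (268,228), just left of the jaw midline at column 275. I correct by (1.6, -4.5) mm and go down.

drive_tool --rows '[[-1, [0.04, -0.11, 0], 0], [-1, [0, 0, -0.5], 0], [-1, [0, 0, -0.5], 0], [-1, [0, 0, -0.5], 0], [-1, [0, 0, -0.4], 0], [-1, [0, 0, -0.32], 0], [-1, [0, 0, 0], 0], [-1, [0, 0, 0], 0]]'

```text
time: 3.53
eef_pos: [0.435, -0.2042, 0.0237]
eef_rot: [0.17, 0.986, -0.0, 0.001]
ft_force: [0.6, -0.7, 0.4]
grip_width: 0.999
```

drive_tool --rows '[[0, [0, 0, 0], 0], [0.3, [0, 0, 0], 0], [0.6, [0, 0, 0], 0], [1, [0, 0, 0], 0], [1, [0, 0, 0], 0], [1, [0, 0, 0], 0], [1, [0, 0, 0], 0], [1, [0, 0, 0], 0]]' --squeeze 40

```text
time: 4.2
eef_pos: [0.435, -0.2041, 0.0239]
eef_rot: [0.17, 0.986, -0.0, 0.001]
ft_force: [-2.4, 0.7, 9.7]
grip_width: 0.668
```

drive_tool --rows '[[1, [0, 0, 0.2], 0], [1, [0, 0, 0.5], 0], [1, [0, 0, 0.8], 0], [1, [0, 0, 0.8], 0], [1, [0, 0, 0.8], 0], [1, [0, 0.2, 0.4], 0], [1, [0.1, 0.5, 0.1], 0], [1, [0.1, 0.5, 0], 0]]'

```text
time: 4.87
eef_pos: [0.4427, -0.1556, 0.169]
eef_rot: [0.17, 0.985, -0.0, 0.002]
ft_force: [0.4, 0.7, -1.6]
grip_width: 0.68
```

drive_tool --rows '[[1, [0.1, 0.6, 0], 0], [1, [0.1, 0.6, 0], 0], [1, [0.1, 0.6, 0], 0], [1, [0.1, 0.6, 0], 0], [1, [0.1, 0.5, 0], 0], [1, [0.1, 0.4, 0], 0], [1, [0, 0, 0], 0], [1, [0, 0, 0], 0]]'

```text
time: 5.53
eef_pos: [0.4661, -0.0231, 0.1671]
eef_rot: [0.169, 0.986, -0.0, 0.0]
ft_force: [-0.1, 0.7, -2.4]
grip_width: 0.676
```

Run:
```python
from bench import arm
from h import *
print(arm.state())
ci=arm.camera_info("wrist")
p,d=arm.capture("wrist");cv2.imwrite("pics/w3.png",p[:,:,::-1]);np.savez("w3.npz",p=p,d=d,xyz=ci["xyz"],att=ci["attitude"])
C=cloud(ci,d);hsv=cv2.cvtColor(p,cv2.COLOR_RGB2HSV)
m=((hsv[...,1]<60)&(hsv[...,2]>90)&(abs(C[...,2]-.066)<.006)).astype(np.uint8)
n,l,st,cen=cv2.connectedComponentsWithStats(m)
for i in range(1,n):
    if st[i,4]>80:
        P=C[l==i];print(st[i],cen[i].round(1),np.median(P,0).round(4),np.percentile(P,[1,99],axis=0).round(4).tolist())
p,d=arm.capture("side");cv2.imwrite("pics/s3.png",p[:,:,::-1]);np.savez("s3.npz",p=p,d=d)
```

```text
{'time': 5.5333, 'joints': array([-1.49327652e-01,  2.98459110e-01,  1.93205228e+00, -1.07543957e-04,
        9.10651125e-01, -1.38094070e+00]), 'dq': array([-0.02941348,  0.00325108,  0.00438409, -0.00069455, -0.00406168,
       -0.00800928]), 'effort': array([ 1.48028601e+00, -4.37926984e+01, -2.53472543e+01,  9.42538236e-02,
        5.07274483e-03,  1.89672075e-01]), 'eef_pos': array([ 0.46613703, -0.02312795,  0.16707305]), 'eef_rot': array([ 1.68747362e-01,  9.85659312e-01, -3.81151791e-05,  2.15885188e-04]), 'ft_force': array([-0.14325238,  0.68019883, -2.36954282]), 'torque': array([-0.01038526, -0.02259063,  0.04768071]), 'grip_width': 0.6761180250707675}
[ 337  192   71   68 1737] [372.4 225.5] [0.5031 0.0538 0.0656] [[0.4754, 0.0241, 0.0605], [0.5327, 0.081, 0.0673]]
```

View pics/w3.png

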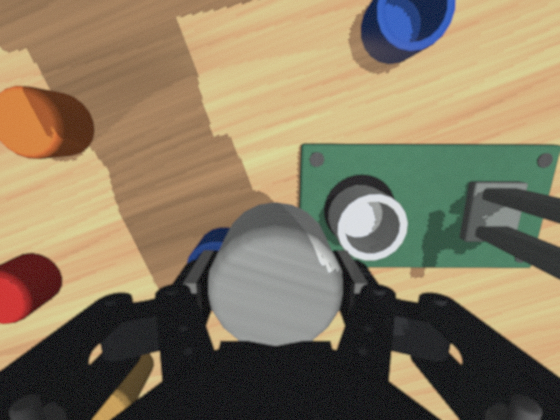

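View pics/s3.png

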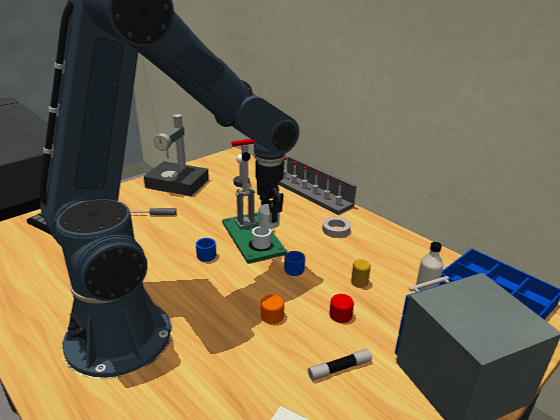

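```bash
cat >> h.py <<'E'
def circ(P):
    A=np.c_[2*P[:,:2],np.ones(len(P))];b=(P[:,:2]**2).sum(1);s=np.linalg.lstsq(A,b,rcond=None)[0]
    return s[:2],np.sqrt(s[2]+s[:2]@s[:2])
E
python3 - <<'E'
from bench import arm
from h import *
z=np.load("w3.npz");p,d=z["p"],z["d"];ci=dict(K=arm.camera_info("wrist")["K"],xyz=z["xyz"],attitude=z["att"])
C=cloud(ci,d);hsv=cv2.cvtColor(p,cv2.COLOR_RGB2HSV)
print("z at held",C[285,270:285:5,2].round(4))
zt=np.median(C[270:300,250:300,2]);print(zt)
m=((hsv[...,1]<60)&(abs(C[...,2]-zt)<.0025));m[:,:190]=0;m[:,365:]=0
m=cv2.morphologyEx(m.astype(np.uint8),cv2.MORPH_OPEN,np.ones((3,3)))
c=max(cv2.findContours(m,cv2.RETR_EXTERNAL,cv2.CHAIN_APPROX_NONE)[0],key=cv2.contourArea)[:,0]
print("px",c.min(0),c.max(0))
c2=c[c[:,1]<335]
Q=np.array([onz(ci,*q,zt) for q in c2]);print("held top flat",circ(Q), "z",zt)
m=((hsv[...,1]<60)&(hsv[...,2]>90)&(abs(C[...,2]-.066)<.006)).astype(np.uint8);m[:,:330]=0
c=max(cv2.findContours(m,cv2.RETR_EXTERNAL,cv2.CHAIN_APPROX_NONE)[0],key=cv2.contourArea)[:,0]
Q=np.array([onz(ci,*q,.066) for q in c]);print("lower rim",circ(Q))
e=cv2.fitEllipse(c);print(e,onz(ci,*e[0],.066))
y,x=np.nonzero(m)
# side view of held and low
E
python3 - <<'E'
import cv2
p=cv2.imread("pics/s3.png");cv2.imwrite("pics/s3c.png",cv2.resize(p[130:280,200:330],None,fx=4,fy=4,interpolation=cv2.INTER_CUBIC))
E
```

```text
z at held [0.1941 0.1933 0.1923]
0.19297585504532141
px [211 232] [341 344]
held top flat (array([ 0.46558384, -0.02117023]), np.float64(0.027019753437368)) z 0.19297585504532141
lower rim (array([0.50359783, 0.05240006]), np.float64(0.029568745973549363))
((371.8522644042969, 225.6066436767578), (65.5941390991211, 70.67806243896484), 66.80953216552734) [0.50271985 0.05268411 0.066     ]
```

View pics/s3c.png

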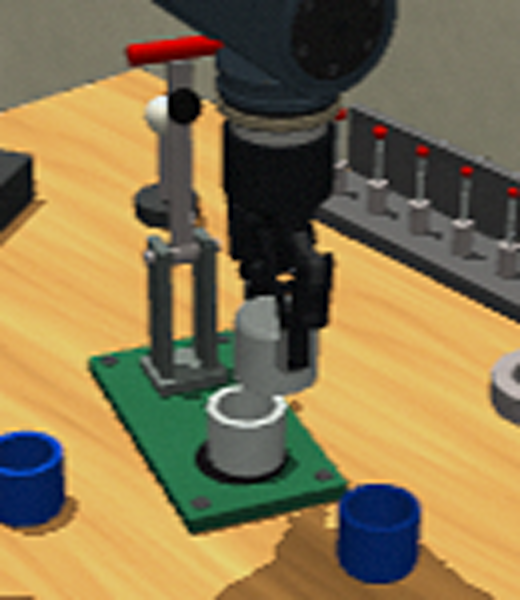

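Held half is seen at (276,288) and is level with the jaws. Lower rim is at (372,226), which gives (0.5036, 0.0525). The shift needed is about (38, 75) mm, and I check clearance to the raised arm on the way.

drive_tool --rows '[[1, [0.15, 0.3, 0], 0], [1, [0.2, 0.4, 0], 0], [1, [0.2, 0.4, 0], 0], [1, [0.2, 0.4, 0], 0], [1, [0.15, 0.3, 0], 0], [1, [0.05, 0.075, 0], 0], [1, [0, 0, 0], 0], [1, [0, 0, 0], 0]]'

```text
time: 6.3
eef_pos: [0.5039, 0.0508, 0.1664]
eef_rot: [0.17, 0.986, -0.0, -0.0]
ft_force: [-0.2, 0.3, -2.4]
grip_width: 0.675
```

Run:
```python
from bench import arm
from h import *
s=arm.state();print(s["eef_pos"],s["ft_force"])
p,d=arm.capture("side");cv2.imwrite("pics/s4.png",cv2.resize(p[100:280,180:360,::-1],None,fx=3.3,fy=3.3,interpolation=cv2.INTER_CUBIC))
p,d=arm.capture("top");cv2.imwrite("pics/t4.png",cv2.resize(p[130:270,160:340,::-1],None,fx=4,fy=4,interpolation=cv2.INTER_CUBIC))
```

```text
[0.50388964 0.05078063 0.16638444] [-0.2438984   0.28910695 -2.37697764]
```

View pics/s4.png

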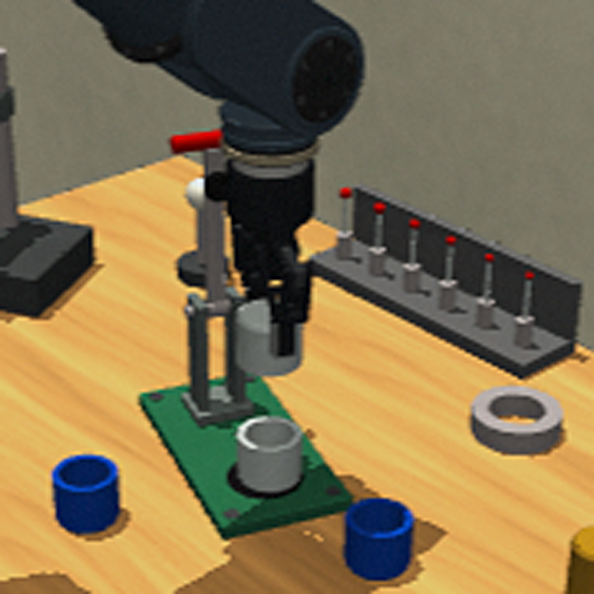

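View pics/t4.png

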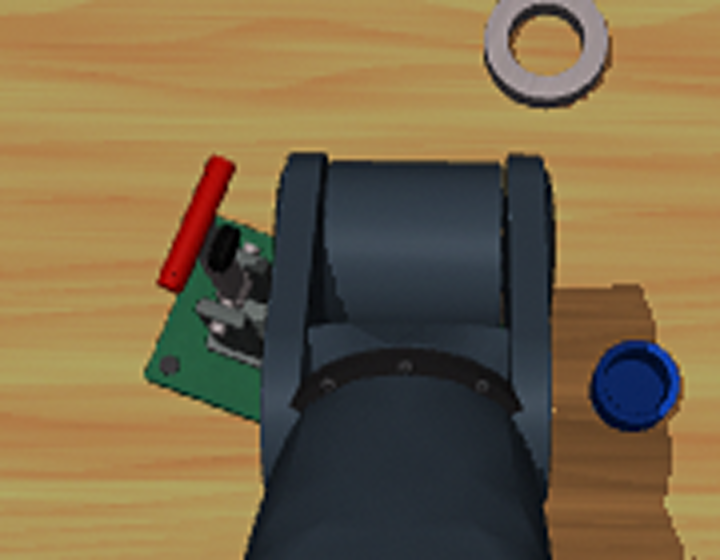

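Run:
```python
from bench import arm
from h import *
p,d=arm.capture("top");ci=arm.camera_info("top");C=cloud(ci,d)
for r in (175,190,210,230):
    row=C[r,222:310:6];print(r,[tuple(x) for x in row.round(3)][:9])
hsv=cv2.cvtColor(p,cv2.COLOR_RGB2HSV)
m=((hsv[...,0]<8)|(hsv[...,0]>172))&(hsv[...,1]>150);m[:,:190]=0;m[:,225:]=0;m[:160]=0;m[210:]=0
pts=np.argwhere(m)[:,::-1].astype(np.float32);r=cv2.minAreaRect(pts);print(r,[onz(ci,*q,.304).round(3) for q in cv2.boxPoints(r)],onz(ci,*r[0],.306))
```

```text
175 [(np.float64(0.654), np.float64(0.186), np.float64(0.002)), (np.float64(0.654), np.float64(0.168), np.float64(0.004)), (np.float64(0.526), np.float64(0.105), np.float64(0.465)), (np.float64(0.529), np.float64(0.095), np.float64(0.457)), (np.float64(0.528), np.float64(0.083), np.float64(0.462)), (np.float64(0.528), np.float64(0.072), np.float64(0.46)), (np.float64(0.528), np.float64(0.061), np.float64(0.461)), (np.float64(0.529), np.float64(0.049), np.float64(0.459)), (np.float64(0.529), np.float64(0.038), np.float64(0.459))]
190 [(np.float64(0.606), np.float64(0.183), np.float64(0.012)), (np.float64(0.499), np.float64(0.116), np.float64(0.458)), (np.float64(0.492), np.float64(0.102), np.float64(0.488)), (np.float64(0.502), np.float64(0.094), np.float64(0.445)), (np.float64(0.498), np.float64(0.082), np.float64(0.465)), (np.float64(0.498), np.float64(0.07), np.float64(0.467)), (np.float64(0.498), np.float64(0.059), np.float64(0.466)), (np.float64(0.305), np.float64(0.026), np.float64(1.261)), (np.float64(0.499), np.float64(0.037), np.float64(0.464))]
210 [(np.float64(0.524), np.fl
[... 592 characters left out ...]
loat64(0.026), np.float64(1.261)), (np.float64(0.413), np.float64(0.095), np.float64(0.529)), (np.float64(0.412), np.float64(0.084), np.float64(0.54)), (np.float64(0.41), np.float64(0.073), np.float64(0.552)), (np.float64(0.41), np.float64(0.063), np.float64(0.556)), (np.float64(0.41), np.float64(0.054), np.float64(0.558)), (np.float64(0.41), np.float64(0.044), np.float64(0.558)), (np.float64(0.41), np.float64(0.034), np.float64(0.556))]
((208.64682006835938, 185.56210327148438), (7.01352071762085, 35.457244873046875), 22.932100296020508) [array([0.511, 0.197, 0.304]), array([0.586, 0.17 , 0.304]), array([0.58 , 0.156, 0.304]), array([0.505, 0.183, 0.304])] [0.54479604 0.1762177  0.306     ]
```

Horizontal clearance from the wrist housing (y ≤ 0.117) to the handle and pad (y ≥ 0.155) is 35 mm or more. Going down.

drive_tool --rows '[[1, [0, 0.02, -0.3], 0], [1, [0, 0, -0.4], 0], [1, [0, 0, -0.4], 0], [1, [0, 0, -0.3], 0], [1, [0, 0, -0.2], 0], [1, [0, 0, 0], 0], [1, [0, 0, 0], 0]]'

```text
time: 7.03
eef_pos: [0.5042, 0.052, 0.1026]
eef_rot: [0.17, 0.985, -0.0, -0.0]
ft_force: [0.0, 0.1, -2.5]
grip_width: 0.675
```

Run:
```python
from bench import arm
from h import *
s=arm.state();print(s["eef_pos"],s["ft_force"])
p,d=arm.capture("side");cv2.imwrite("pics/s5.png",cv2.resize(p[190:270,220:310,::-1],None,fx=6.5,fy=6.5,interpolation=cv2.INTER_CUBIC))
p,d=arm.capture("wrist");cv2.imwrite("pics/w5.png",p[:,:,::-1])
```

```text
[0.50421261 0.0519572  0.10264475] [ 0.01069417  0.14355001 -2.5447782 ]
```

View pics/s5.png

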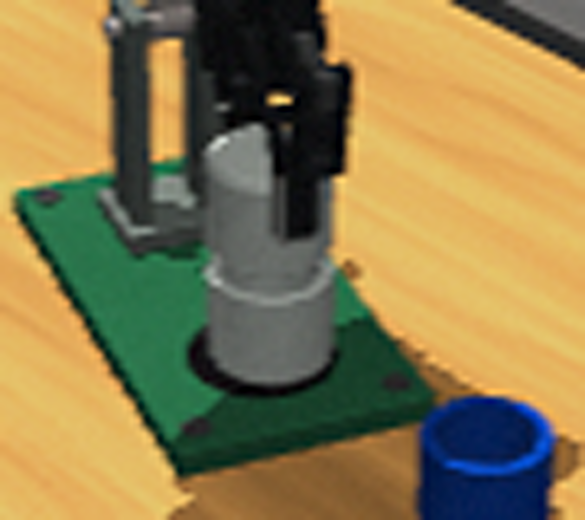

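View pics/w5.png

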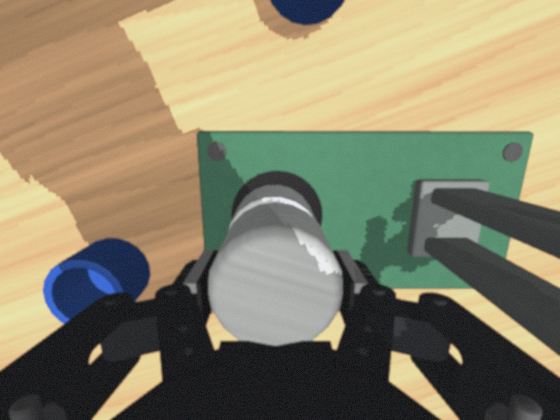

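Side view: the half's edges (205–331) line up with those of the lower half (208–333), with a small gap left. I descend slowly to contact.

drive_tool --rows '[[1, [0, 0, -0.1], 0], [1, [0, 0, -0.08], 0], [1, [0, 0, -0.05], 0], [1, [0, 0, -0.03], 0], [1, [0, 0, 0], 0]]'

```text
time: 7.55
eef_pos: [0.5041, 0.0522, 0.0918]
eef_rot: [0.17, 0.986, -0.0, -0.0]
ft_force: [0.3, 0.5, -2.8]
grip_width: 0.675
```

drive_tool --rows '[[1, [0, 0, -0.02], 0], [1, [0, 0, -0.02], 0], [1, [0, 0, 0], 0]]'

```text
time: 7.8
eef_pos: [0.5042, 0.0522, 0.0904]
eef_rot: [0.17, 0.986, -0.0, -0.0]
ft_force: [-0.8, -0.5, -2.3]
grip_width: 0.675
```

drive_tool --rows '[[1, [0, 0, -0.015], 0], [1, [0, 0, 0], 0]]'

```text
time: 7.97
eef_pos: [0.5043, 0.0522, 0.0901]
eef_rot: [0.17, 0.986, 0.0, 0.0]
ft_force: [-1.0, -0.4, -0.1]
grip_width: 0.676
```

drive_tool --rows '[[1, [0, 0, -0.015], 0], [1, [0, 0, 0], 0]]'

```text
time: 8.13
eef_pos: [0.5044, 0.0522, 0.09]
eef_rot: [0.17, 0.986, -0.0, 0.0]
ft_force: [-4.5, -0.7, 9.2]
grip_width: 0.671
```

Contact (about 9 N). Open gently.

drive_tool --rows '[[1, [0, 0, 0.01], 0], [-0.3, [0, 0, 0], 0], [-0.36, [0, 0, 0], 0], [-0.45, [0, 0, 0], 0], [-0.6, [0, 0, 0], 0], [-0.8, [0, 0, 0], 0], [-1, [0, 0, 0], 0], [-1, [0, 0, 0], 0]]'

```text
time: 8.8
eef_pos: [0.5042, 0.0522, 0.0896]
eef_rot: [0.17, 0.986, -0.0, -0.0]
ft_force: [-0.9, -0.4, 0.6]
grip_width: 1.003
```

Run:
```python
from bench import arm
from h import *
s=arm.state();print(s["eef_pos"],s["ft_force"],s["grip_width"])
p,d=arm.capture("side");cv2.imwrite("pics/s6.png",cv2.resize(p[190:270,220:310,::-1],None,fx=6.5,fy=6.5,interpolation=cv2.INTER_CUBIC))
p,d=arm.capture("wrist");cv2.imwrite("pics/w6.png",p[:,:,::-1])
```

```text
[0.50418443 0.0522126  0.08959759] [-0.93485207 -0.42720905  0.60439691] 1.003346648739865
```

View pics/s6.png

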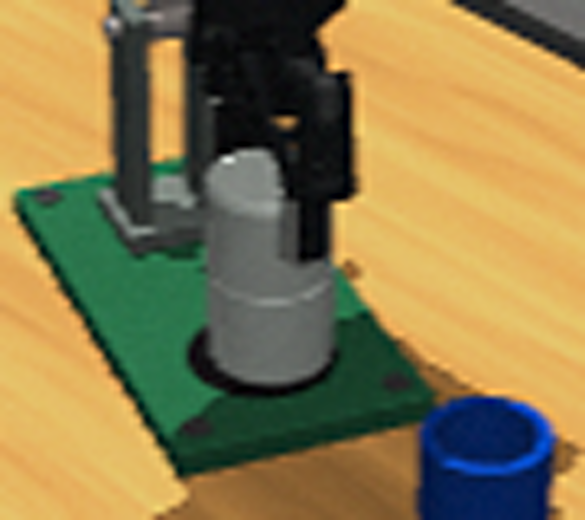

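View pics/w6.png

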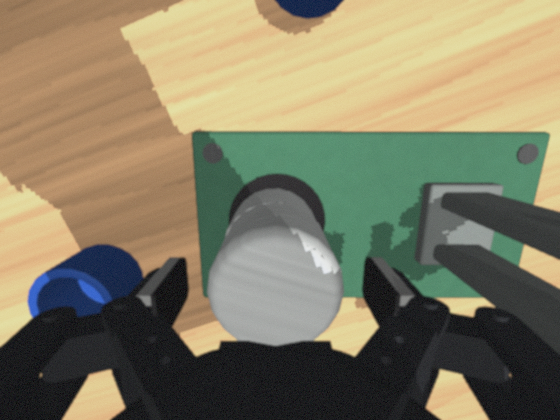

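Rims are closed: one thin seam at row 293, edges flush, fingers clear. Now I lift off and go behind the handle.

drive_tool --rows '[[-1, [0, 0, 0.2], 0], [-1, [0, 0, 0.5], 0], [-1, [0, 0, 0.8], 0], [-1, [0, 0, 0.9], 0], [-1, [0, 0, 0.9], 0], [-1, [0, 0, 0.9], 0], [-1, [0, 0, 0.9], 0], [1, [0, 0, 0.9], 0]]'

```text
time: 9.57
eef_pos: [0.5036, 0.0522, 0.3323]
eef_rot: [0.17, 0.986, 0.0, 0.0]
ft_force: [0.7, 0.1, 0.6]
grip_width: 0.883
```

drive_tool --rows '[[1, [0, 0, 0.9], 0], [1, [0, 0, 0.8], 0], [1, [0.2, 0.6, 0.1], 0], [1, [0.25, 0.75, 0], 0], [1, [0.25, 0.75, 0], 0], [1, [0.25, 0.75, 0], 0], [1, [0.25, 0.75, 0], 0], [1, [0.2, 0.6, 0], 0]]'

```text
time: 10.23
eef_pos: [0.5602, 0.2222, 0.4022]
eef_rot: [0.169, 0.986, 0.0, 0.0]
ft_force: [1.1, -0.6, -0.0]
grip_width: 0.001
```

Run:
```python
from bench import arm
from h import *
s=arm.state();print(s["eef_pos"],s["ft_force"],s["grip_width"])
ci=arm.camera_info("wrist")
p,d=arm.capture("wrist");cv2.imwrite("pics/w7.png",p[:,:,::-1])
C=cloud(ci,d);hsv=cv2.cvtColor(p,cv2.COLOR_RGB2HSV)
m=((hsv[...,0]<8)|(hsv[...,0]>172))&(hsv[...,1]>150)&(C[...,2]>.2)
print(m.sum(),np.median(C[m],0).round(4),np.percentile(C[m],[2,98],axis=0).round(4).tolist())
p,d=arm.capture("side");cv2.imwrite("pics/s7.png",cv2.resize(p[80:280,180:380,::-1],None,fx=3,fy=3,interpolation=cv2.INTER_CUBIC))
```

```text
[0.56017647 0.22221393 0.40218135] [ 1.05853875 -0.55446254 -0.00360977] 0.0007593199028902674
1437 [0.5426 0.182  0.3107] [[0.5099, 0.1666, 0.3057], [0.5805, 0.1965, 0.3128]]
```

View pics/w7.png

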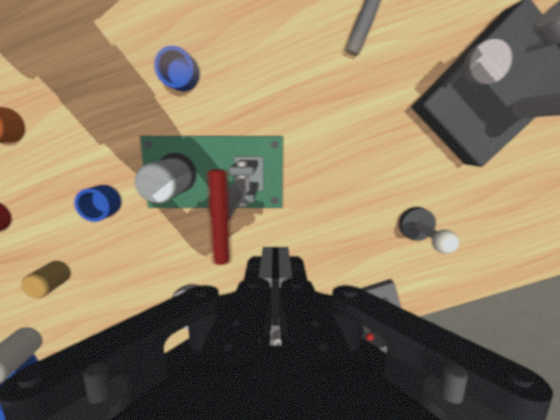

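View pics/s7.png

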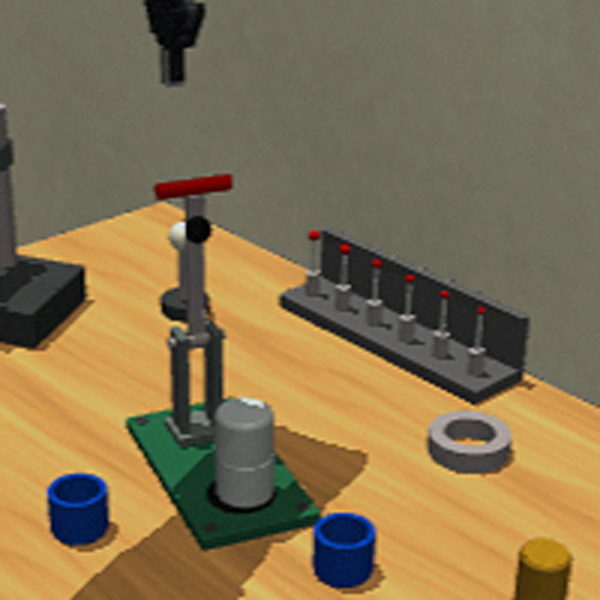

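Wrist view: handle at (219,217), closed fingertips at (275,265), behind it by about 24 mm of gap. Side view confirms the arm is upright and the housing closed. I go down to tip height 0.292.

drive_tool --rows '[[1, [0, 0, -0.4], 0], [1, [0, 0, -0.6], 0], [1, [0, 0, -0.6], 0], [1, [0, 0, -0.5], 0], [1, [0, 0, -0.3], 0], [1, [0, 0, -0.15], 0], [1, [0, 0, 0], 0]]'

```text
time: 10.92
eef_pos: [0.5597, 0.2197, 0.2991]
eef_rot: [0.17, 0.985, -0.0, -0.001]
ft_force: [-0.4, 0.4, 0.5]
grip_width: -0.001
```

drive_tool --rows '[[1, [-0.068, -0.188, 0], 0], [1, [-0.068, -0.188, 0], 0], [1, [-0.068, -0.188, 0], 0], [1, [-0.034, -0.094, 0], 0], [1, [-0.034, -0.094, 0], 0], [1, [-0.034, -0.094, 0], 0]]'

```text
time: 11.42
eef_pos: [0.548, 0.186, 0.3002]
eef_rot: [0.17, 0.985, 0.0, 0.0]
ft_force: [0.4, 1.8, 0.8]
grip_width: -0.002
```

Run:
```python
from bench import arm
from h import *
s=arm.state();print(s["eef_pos"],s["ft_force"],s["grip_width"])
p,d=arm.capture("side");cv2.imwrite("pics/s8.png",cv2.resize(p[80:280,180:380,::-1],None,fx=3,fy=3,interpolation=cv2.INTER_CUBIC))
```

```text
[0.54801841 0.18595982 0.30023816] [0.36489446 1.80258169 0.80296833] -0.002049907025594737
```

View pics/s8.png

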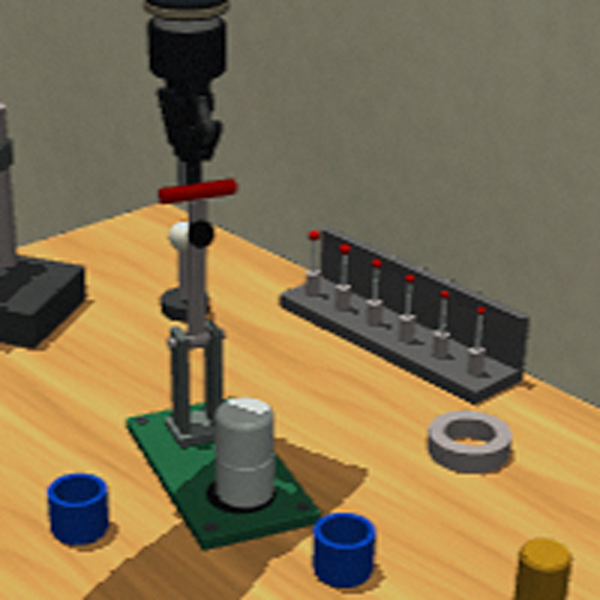

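drive_tool --rows '[[1, [-0.085, -0.235, -0.02], 0], [1, [-0.085, -0.235, -0.035], 0], [1, [-0.085, -0.235, -0.05], 0], [1, [-0.085, -0.235, -0.065], 0], [1, [-0.042, -0.117, -0.04], 0], [1, [-0.042, -0.117, -0.04], 0]]'

```text
time: 11.97
eef_pos: [0.5306, 0.1384, 0.2893]
eef_rot: [0.17, 0.985, -0.0, -0.0]
ft_force: [0.2, 1.4, 0.8]
grip_width: -0.002
```

drive_tool --rows '[[1, [-0.042, -0.117, -0.05], 0], [1, [-0.042, -0.117, -0.05], 0], [1, [-0.042, -0.117, -0.055], 0], [1, [-0.042, -0.117, -0.06], 0]]'

```text
time: 12.3
eef_pos: [0.5241, 0.1203, 0.2808]
eef_rot: [0.17, 0.986, -0.0, -0.0]
ft_force: [-0.3, 0.8, 0.3]
grip_width: 0.002
```

Run:
```python
from bench import arm
from h import *
s=arm.state();print(s["eef_pos"],s["ft_force"],s["grip_width"])
p,d=arm.capture("side");cv2.imwrite("pics/s9.png",cv2.resize(p[80:280,180:380,::-1],None,fx=3,fy=3,interpolation=cv2.INTER_CUBIC))
```

```text
[0.5241028  0.12029492 0.28080819] [-0.2863577   0.76400915  0.30669057] 0.002367951447997126
```

View pics/s9.png

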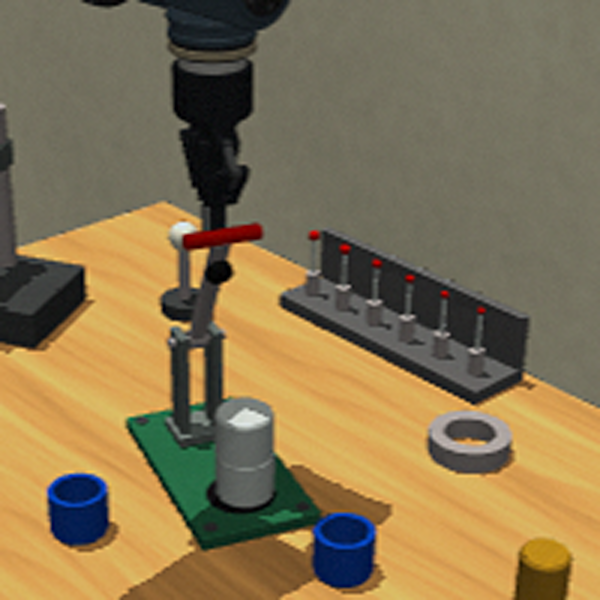

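drive_tool --rows '[[1, [-0.042, -0.117, -0.06], 0], [1, [-0.042, -0.117, -0.065], 0], [1, [-0.042, -0.117, -0.07], 0], [1, [-0.042, -0.117, -0.08], 0], [1, [-0.042, -0.117, -0.08], 0], [1, [0, 0, 0], 0], [1, [0, 0, 0], 0]]'

```text
time: 12.93
eef_pos: [0.5158, 0.0969, 0.2668]
eef_rot: [0.17, 0.985, -0.0, -0.0]
ft_force: [0.9, 0.1, 0.3]
grip_width: -0.0
```

Run:
```python
from bench import arm
from h import *
s=arm.state();print(s["eef_pos"],s["ft_force"],s["grip_width"])
p,d=arm.capture("side");cv2.imwrite("pics/s10.png",cv2.resize(p[80:280,180:380,::-1],None,fx=3,fy=3,interpolation=cv2.INTER_CUBIC))
```

```text
[0.51577379 0.09692042 0.26678351] [0.92432183 0.09425585 0.34575737] -0.00043319965138090727
```

View pics/s10.png

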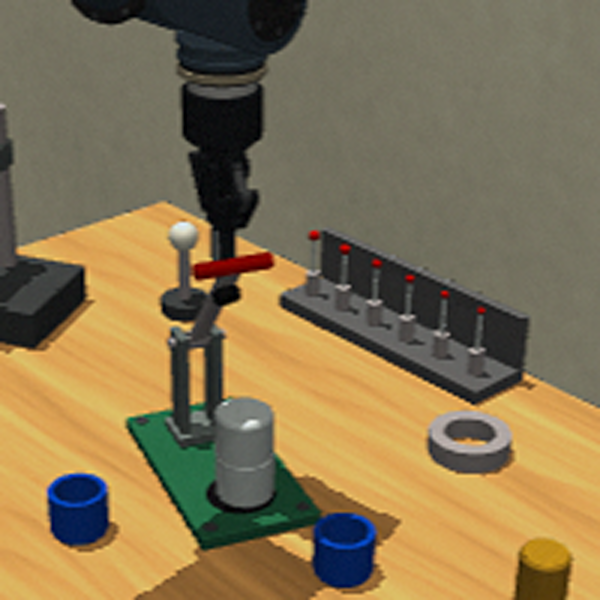

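The arm is sinking on its own and has left the fingers (no force). I back up clear of it and let it settle.

drive_tool --rows '[[1, [0, 0, 0.5], 0], [1, [0, 0, 0.9], 0], [1, [0, 0, 0.9], 0], [1, [0, 0, 0.6], 0], [1, [0, 0, 0], 0], [1, [0, 0, 0], 0], [1, [0, 0, 0], 0], [1, [0, 0, 0], 0]]'

```text
time: 13.65
eef_pos: [0.5155, 0.0973, 0.3815]
eef_rot: [0.17, 0.986, -0.0, -0.001]
ft_force: [0.9, 0.3, 0.4]
grip_width: 0.002
```

drive_tool --rows '[[1, [0, 0, 0], 0], [1, [0, 0, 0], 0], [1, [0, 0, 0], 0], [1, [0, 0, 0], 0], [1, [0, 0, 0], 0], [1, [0, 0, 0], 0], [1, [0, 0, 0], 0], [1, [0, 0, 0], 0]]'

```text
time: 14.32
eef_pos: [0.5159, 0.0973, 0.3829]
eef_rot: [0.17, 0.986, 0.0, 0.0]
ft_force: [0.1, -0.3, 1.3]
grip_width: 0.002
```

drive_tool --rows '[[1, [0, 0, 0], 0], [1, [0, 0, 0], 0], [1, [0, 0, 0], 0], [1, [0, 0, 0], 0], [1, [0, 0, 0], 0], [1, [0, 0, 0], 0], [1, [0, 0, 0], 0], [1, [0, 0, 0], 0]]'

```text
time: 14.98
eef_pos: [0.5159, 0.0973, 0.3829]
eef_rot: [0.17, 0.986, -0.0, -0.0]
ft_force: [0.1, 0.3, -0.1]
grip_width: -0.001
```

drive_tool --rows '[[1, [0, 0, 0], 0], [1, [0, 0, 0], 0], [1, [0, 0, 0], 0], [1, [0, 0, 0], 0], [1, [0, 0, 0], 0], [1, [0, 0, 0], 0], [1, [0, 0, 0], 0], [1, [0, 0, 0], 0]]'

```text
time: 15.65
eef_pos: [0.5159, 0.0973, 0.3829]
eef_rot: [0.17, 0.986, 0.0, 0.0]
ft_force: [0.1, 0.0, -0.3]
grip_width: -0.0
```

drive_tool --rows '[[1, [0, 0, 0], 0], [1, [0, 0, 0], 0], [1, [0, 0, 0], 0], [1, [0, 0, 0], 0], [1, [0, 0, 0], 0], [1, [0, 0, 0], 0], [1, [0, 0, 0], 0], [1, [0, 0, 0], 0]]'

```text
time: 16.32
eef_pos: [0.5159, 0.0973, 0.3829]
eef_rot: [0.17, 0.986, 0.0, -0.0]
ft_force: [0.5, 0.2, 0.4]
grip_width: 0.001
```

Run:
```python
from bench import arm
from h import *
s=arm.state();print(s["time"],s["eef_pos"],s["ft_force"])
p,d=arm.capture("side");cv2.imwrite("pics/s11.png",cv2.resize(p[150:280,180:340,::-1],None,fx=4.5,fy=4.5,interpolation=cv2.INTER_CUBIC))
ci=arm.camera_info("side");C=cloud(ci,d);hsv=cv2.cvtColor(p,cv2.COLOR_RGB2HSV)
m=((hsv[...,0]<8)|(hsv[...,0]>172))&(hsv[...,1]>150);m[:200]=0;m[260:]=0;m[:,:220]=0;m[:,300:]=0
print(m.sum(),np.median(C[m],0))
```

```text
16.3167 [0.51587813 0.09728705 0.38285727] [0.46868691 0.24884448 0.39512555]
135 [0.48282866 0.01108896 0.13786415]
```

View pics/s11.png

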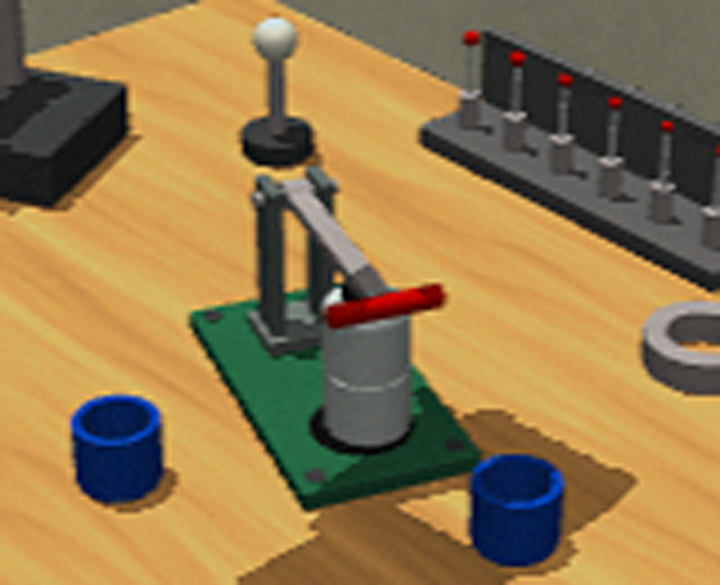

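The arm lies about level, with its pad on the housing. I wait a little and compare.

drive_tool --rows '[[1, [0, 0, 0], 0], [1, [0, 0, 0], 0], [1, [0, 0, 0], 0], [1, [0, 0, 0], 0], [1, [0, 0, 0], 0], [1, [0, 0, 0], 0], [1, [0, 0, 0], 0], [1, [0, 0, 0], 0]]'

```text
time: 17.03
eef_pos: [0.5159, 0.0973, 0.3829]
eef_rot: [0.17, 0.986, -0.0, 0.0]
ft_force: [-0.8, -0.4, 0.8]
grip_width: 0.001
```

drive_tool --rows '[[1, [0, 0, 0], 0], [1, [0, 0, 0], 0], [1, [0, 0, 0], 0], [1, [0, 0, 0], 0], [1, [0, 0, 0], 0], [1, [0, 0, 0], 0], [1, [0, 0, 0], 0], [1, [0, 0, 0], 0]]'

```text
time: 17.7
eef_pos: [0.5159, 0.0973, 0.3829]
eef_rot: [0.17, 0.986, 0.0, 0.0]
ft_force: [0.4, -1.5, 1.0]
grip_width: 0.002
```

Run:
```python
from bench import arm
from h import *
p,d=arm.capture("side");cv2.imwrite("pics/s12.png",cv2.resize(p[190:265,225:305,::-1],None,fx=7,fy=7,interpolation=cv2.INTER_CUBIC))
ci=arm.camera_info("side");C=cloud(ci,d);hsv=cv2.cvtColor(p,cv2.COLOR_RGB2HSV)
m=((hsv[...,0]<8)|(hsv[...,0]>172))&(hsv[...,1]>150);m[:200]=0;m[260:]=0;m[:,:220]=0;m[:,300:]=0
print(arm.state()["time"],m.sum(),np.median(C[m],0),np.percentile(C[m][:,2],[5,95]))
```

```text
17.75 135 [0.48334244 0.01059079 0.1349731 ] [0.12748592 0.14056621]
```

View pics/s12.png

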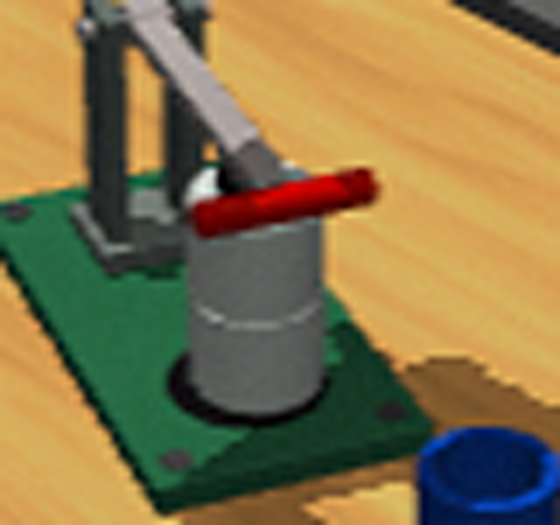

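The handle's top edge is at z 0.140, which is the hinge height of 0.132 plus the 8 mm handle radius. The arm is level and still.

```bash
python3 -c "
from bench import arm
print(arm.hand_in())"
```

```text
the job is handed in; nothing more can be done
None
```

The loose half is on the fixture half, rim on rim, and the hold-down arm lies over with its pad on the closed housing. I handed it in at about 17.8 s; no verdict was reported.

**What I did:** I set the loose half down with about 9 N at contact and opened the jaws slowly. Then I pushed the raised arm's handle with about 2 N until the arm began to sink by itself, and moved the gripper clear. Only the loose half and the hold-down arm were touched.

**Last checks:**
- **Seating:** the side picture shows one thin seam with the edges flush, and the lower half on its black spot.
- **Hold-down arm:** the top of the handle is at z ≈ 0.140 m, where it should be with the arm level. The picture shows the pad on the closed end, and the handle stayed in place between two pictures about 1.4 s apart, with height readings within 3 mm.
- **Disagreement:** before placing, the camera put the held half about 2 mm off the jaw centre. That is within the calibration error, so I aimed midway.
- **Not checked:** the pad's contact force could not be measured, and I did not re-measure the other things' positions.

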